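# Set the fume extractor to speed four and start it

## Robot

A 7-joint arm with a two-finger parallel gripper is mounted at the origin on the work surface. World frame = base frame: x ahead of the robot, y to its left, z up, the work surface at z = 0. Lengths are in m, angles in rad, forces in N, time in s.
With the tool pointing down it reaches from about 0.35 to 0.9 m from the base axis. Payload 8.1 kg.
Tool frame: the origin (TCP) lies on the mounting face of the last link; the fingertips stand 173 mm ahead of it and the grasp point (between the pads) lies manip.hold_point_z ahead of it (manip.hold_point_z is the distance from the TCP to the grasp point, in m); z points along the fingers, y is the line along which they close (so a half turn about z gives the same grasp; the last joint's range is limited). The gripper opens to 85 mm and grips with 20 to 120 N. Pads are 22 mm wide; open, the fingers measure 114 mm over their backs; the gripper's body (76 mm by 85 mm) begins 54 mm behind the grasp point. The pads swing forward as they close: fully open they stand 13 mm farther back than shut.
Start: joints at [-1.208, 0.434, 0.025, 1.573, -0.012, 1.134, -0.075], TCP at [0.281, 0.558, 0.405] pointing down, gripper open.
Joint ranges: [-2.62, 2.62], [-0.44, 2.09], [-1.27, 1.32], [0.08, 2.57], [-1.32, 4.46], [0.12, 2], [-2.74, 2.74]. Speed limits (rad/s): [2.22, 2.22, 3.01, 3.01, 3.14, 3.14, 3.14].

## Interface

Orientations are given as a unit quaternion [w, x, y, z].
In Python, from plant import manip gives the robot as it stands.
- The arm moves only by the tool arm_command, never from a script. Its argument "targets" is a list of rows, each a list of 7 numbers: the gripper command: -1 is fully open, 1 is shut, values between are in proportion, then the shift along the tool's x, y, z in mm, then the turn, a rotation vector about the tool's x, y, z in degrees. A call has 1 to 20 rows; each row is the pose to reach, as a shift and turn from the pose commanded when the call began, along the tool's axes at that moment; what a row does not reach only later rows make up. A row lasts 1/12 s, in which the tool goes at most 41.7 mm and 7.16 degrees, less where a joint would pass 70% of its speed; a pose out of reach is approached as far as the arm can. A call with a gripper value outside its range is refused whole. The fingers move at their own pace and stop on an object; the grip force is fixed at half the most. Time passes only in rows, so rows that repeat a pose let the fingers close. It gives the time, the measured TCP pose, the force, the opening and the grip force at its end, in the units of the state.
- manip.observe(): the state, without advancing time (a new reading comes with each control period).
- manip.get_image(name): name is "scene" or "top"; returns (picture, depth): 384x512x3 uint8, red, green, blue; 384x512 float32, m along the optical axis (not along the pixel's ray), 0 where there is no reading.
- manip.calibration(name): a dict with "fx", "fy", "cx", "cy" (pixels), "pose" (4x4, takes a point from camera to world coordinates). Camera axes: x right, y down, z forward; pixel columns grow to the right and rows downward; lengths in m; the calibration is good to about 2 mm. A picture is of the moment at which its call begins. calibration takes no time and is no camera call.
- manip.hand_in(): hands the job in; it is judged then, once.
The state is a dict: "t": time; "joints": joint angles; "joint_velocities": joint speeds; "joint_torque": joint torques, N m; "position": TCP position; "eef_rot": TCP orientation; "contact_force": force on the tool from outside, world axes, zero at the start; "ft_torque": the same for the moment, N m; "grip_width": opening from 0.0 (shut) to 1.0 (fully open); "finger_force": force on a finger pad.
Only numpy, scipy, OpenCV 4.12 (cv2) and the standard library are available. Lean on these libraries where they do the work, as an engineer would, in place of code of your own. Each camera call takes 0.05 s, during which the arm holds its last target. There are 200 camera calls.

## Task

With a fingertip, push the yellow selector handle on the green-lidded fume extractor box round clockwise, click by click, until it rests on the fourth white stroke after the red off dot; then press the green start button on the same box right down with a fingertip and let it come up again. Push gently and do not pinch or grip anything, do not press start before the selector is set, and leave the red-lidded box and all the loose things as they are.

Things in the scene. Friction and masses are not known exactly. Their poses are not given: they have to be found in the camera images.
- extractor: the fume extractor's fixed grey control box with a green lid, 180 mm along its x, 220 along y, lid 70 mm high; origin under its centre on the table, x away from the robot at yaw 0, z up. On the lid: a black dial disc (radius 72, 4 mm thick) at (+10, +30) mm carrying the selector, and a push button at (-45, -70) mm
- extractor_dial (a point): green box: the selector's axis, at the top face of the dial disc, 74 mm above the table. Seven marks lie around it at 63 mm: the red off dot, then six white strokes. Past half way between two of them the selector snaps on to the next by itself and stays; at 40 mm radius a sideways push of 3 to 5 N takes it over a click
- extractor_selector (a joint): angle of the green box's selector (rad), growing clockwise seen from above. 7 clicks 30 degrees (0.524 rad) apart: 0 is off (red dot), where it points to +y of the box (left, seen from the robot); white stroke n (1 to 6, clockwise) reads 0.524 n. Stroke 3 is to +x of the box (away), 6 to -y. It stops at 0 and 3.14
- extractor_pointer (a point): green box: top of the long end of the selector's yellow handle, 52 mm from the axis, 30 mm above the dial disc; turns with it. The handle is 12 mm wide, spans from 6 to 30 mm above the disc and reaches 20 mm the other way; under it a black hub of radius 20 mm, 12 mm tall. A black line on the long end shows where it points
- extractor_button (a joint): travel of the green box's start button (m): 0 up, 0.006 fully down, pressed from above, springs back; it moves from about 1.5 N and is fully down at 5 N. Counts as pressed beyond 0.004
- extractor_button_top (a point): centre of the green start button's top face (28 mm across), 92 mm above the table when up; moves with it
- blower: the air blower's fixed grey control box with a red lid, 180 mm along its x, 220 along y, lid 70 mm high; origin under its centre on the table, x away from the robot at yaw 0, z up. On the lid: a black dial disc (radius 72, 4 mm thick) at (+10, +30) mm carrying the selector, and a push button at (-45, -70) mm. Leave it alone
- blower_selector (a joint): angle of the red box's selector (rad), like the green box's; to be left as it is
- blower_pointer (a point): red box: top of the long end of its selector's handle
- blower_button (a joint): travel of the red box's button (m), to be left alone
- nozzle: brass torch nozzle, 22 mm in diameter, 45 mm tall, standing loose on the near left corner of the green box's lid; origin at the centre of its underside
- spacer: round steel spacer, 38 mm in diameter, 18 mm tall, loose on the table; origin at the centre of its underside
- bracket: dark steel angle bracket, 50 x 40 x 56 mm, loose on the table; origin under the centre of its foot
- brick_a: firebrick, 65 x 110 x 50 mm, loose; origin at the centre of its underside
- brick_b: a second firebrick of the same size, loose; origin at the centre of its underside
- hammer: hammer lying loose on the table along its own x; origin on its underside
- wirebrush: brush lying loose on the table along its own x; origin on its underside
- fluxtin: tin, 66 mm in diameter, 80 mm tall, loose; origin at the centre of its underside

How it is judged:
On the way, in this order (a step that is already met when the one before it is completed fails the run):
1. the green box's selector rests on position 4 (value of joint extractor_selector between 1.964 and 2.224 rad), for 0.3 s.
2. the green box's start button is pressed down (value of joint extractor_button above 0.004 m), for 0.05 s.
At the end, for the whole second after the job is handed in: The green box's selector rests on position 4 (2.094 rad, within 0.13 rad), its start button has been pressed at least 4 mm and is up again (less than 1.5 mm), the red box's controls are as they were and every loose thing is within 20 mm of where it stood (all of step 1 and velocity of joint extractor_selector between -0.1 and 0.1 rad/s and value of joint extractor_button below 0.0015 m and distance of each of nozzle, spacer, bracket, brick_a, brick_b, hammer, wirebrush, fluxtin from where it was at the start of the episode below 0.02 m); the robot touches nothing.
It fails at once if start is pressed while the selector is not on position 4 (value of joint extractor_button above 0.003 m and not (value of joint extractor_selector between 1.894 and 2.294 rad)).
It fails at once if the green box or its controls are pushed or pinched hard (over 30 N) (contact force between the fingers and extractor above 30 N).
It fails at once if the red box's selector is turned or its button pressed (distance of blower_pointer from where it was at the start of the episode above 0.02 m or value of joint blower_button above 0.002 m).
It fails at once if a loose thing is pushed aside, tipped over or lifted (distance of any of nozzle, spacer, bracket, brick_a, brick_b, hammer, wirebrush, fluxtin from where it was at the start of the episode above 0.02 m or angle between any of nozzle, bracket, fluxtin, brick_a, brick_b, spacer's own z axis and vertical above 0.4 rad).
It also fails if it takes over 58 s, if anything falls off the work surface, if the arm or the gripper's body presses on something with over 40 N, if the wrist force passes 120 N, or if a joint passes its speed limit or range.

## Working session

There is one attempt and no reset: what is moved stays moved. The work goes in short steps, Python scripts to look and compute and a tool call to move; the robot and the scene stay as the last step left them, time stands still between calls to the robot, and variables do not carry over. Pictures are saved under pics/ and viewed, at most 10 in all, crops included, and the job is handed in when it is done.

Besides the shell and the picture viewer there is one more tool, called after "Call:" as name([rows], argument=value, ...), one row to a line, values as JSON. arm_command: Moves the arm, as the interface text tells. Its arguments: {"type":"object","properties":{"targets":{"type":"array"}},"required":["targets"]}

```bash
mkdir -p pics
python3 - <<'E'
from plant import manip
import cv2,numpy as np
for n in("top","scene"):
    im,d=manip.get_image(n); cv2.imwrite(f"pics/{n}0.png",im[...,::-1]); np.save(f"pics/{n}0.npy",d)
    c=manip.calibration(n); print(n,c["fx"],c["fy"],c["cx"],c["cy"],np.round(c["pose"],3).tolist())
s=manip.observe(); print(s, manip.hold_point_z)
E
```

```text
top 416.78869757254296 416.78869757254296 262.65581779408865 192.51710321996015 [[-0.0, -0.985, 0.174, 0.302], [-1.0, -0.001, -0.008, 0.009], [0.008, -0.174, -0.985, 1.542], [0.0, 0.0, 0.0, 1.0]]
scene 445.6430831400695 445.6430831400695 259.69255782547845 194.3782604388464 [[-0.385, 0.783, -0.489, 1.176], [0.923, 0.324, -0.208, 0.269], [-0.004, -0.531, -0.847, 1.163], [0.0, 0.0, 0.0, 1.0]]
{'t': 0.1, 'joints': array([-1.20758192,  0.43512206,  0.02496603,  1.57399695, -0.01161277,
        1.13402902, -0.07511202]), 'joint_velocities': array([-0.00090057, -0.00027804,  0.00054989, -0.00213925, -0.00011003,
        0.00093323, -0.00085179]), 'joint_torque': array([ 3.28997819e-03, -6.71744943e+01,  1.02843672e+00, -3.16900313e+01,
        1.59025082e-02,  7.21454853e-03, -3.30271597e-07]), 'position': array([0.2806446 , 0.55820689, 0.40402715]), 'eef_rot': array([-1.07288054e-04,  2.30846009e-01,  9.72990043e-01, -6.96949919e-04]), 'contact_force': array([ 0.0841634 ,  0.72586684, -0.07131342]), 'ft_torque': array([ 0.02979842, -0.00030723, -0.04476862]), 'finger_force': 0.0, 'grip_width': 0.9999838734110156} 0.1547
```

View pics/top0.png

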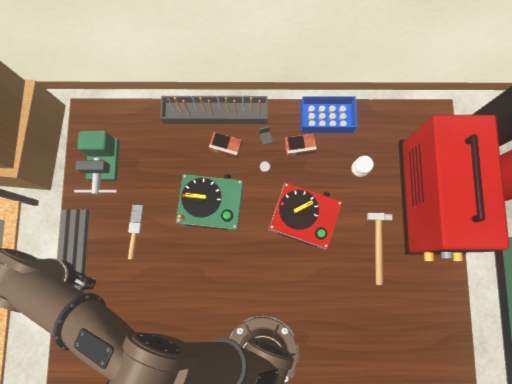

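View pics/scene0.png

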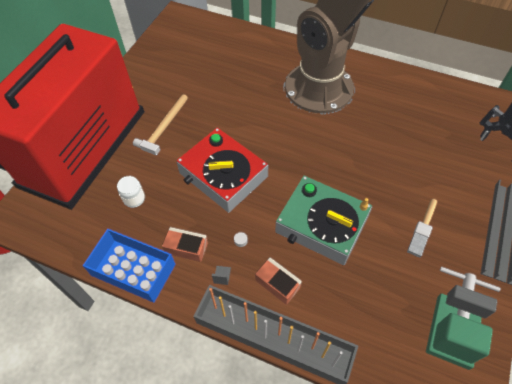

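The top view shows the green box with its dial near (201,197), the button near (227,215), the nozzle at (180,218), and the handle pointing left (+y). I'll enlarge it to read positions.

Run:
```python
import cv2
a=cv2.imread("pics/top0.png")[165:240,165:255]; b=cv2.imread("pics/scene0.png")[170:265,270:380]
cv2.imwrite("pics/topc.png",cv2.resize(a,None,fx=8,fy=8,interpolation=cv2.INTER_CUBIC))
cv2.imwrite("pics/scenec.png",cv2.resize(b,None,fx=6,fy=6,interpolation=cv2.INTER_CUBIC))
```

```text
(no output)
```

View pics/topc.png

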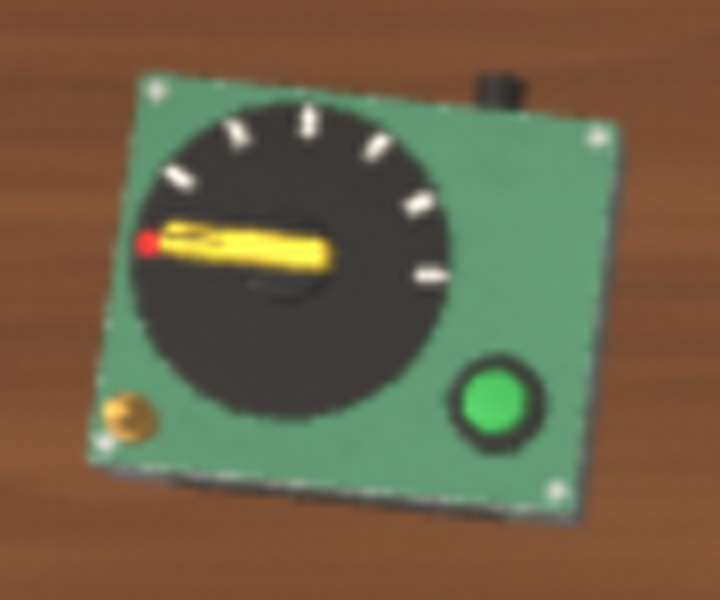

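View pics/scenec.png

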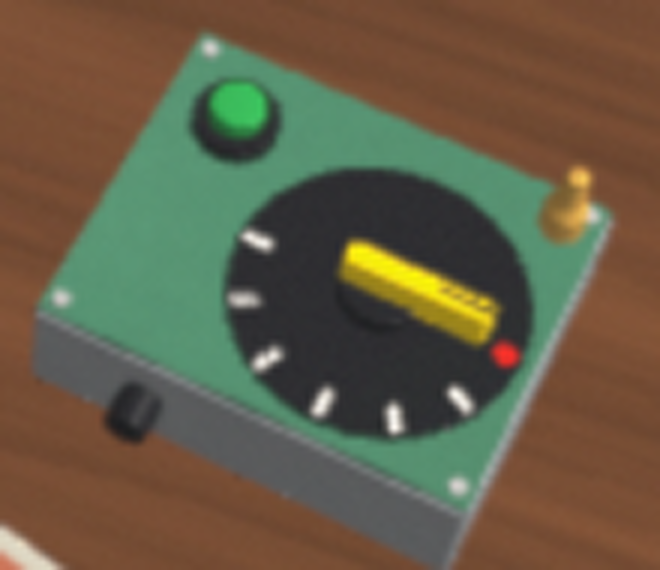

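```bash
cat > h.py <<'E'
from plant import manip
import numpy as np
def ray(n,px,z):
    c=manip.calibration(n);T=np.array(c["pose"])
    r=T[:3,:3]@[(px[0]-c["cx"])/c["fx"],(px[1]-c["cy"])/c["fy"],1]
    return (T[:3,3]+r*(z-T[2,3])/r[2])[:2]
E
python3 - <<'E'
from h import *
from scipy.spatial.transform import Rotation as R
P={"top":(8,165,165,dict(dot=(148,243),s6=(431,275),s3=(309,121),btn=(495,401),noz=(130,415))),
"scene":(6,270,170,dict(dot=(506,355),s6=(257,239),s3=(322,403),btn=(240,106)))}
for n,(f,ox,oy,d) in P.items():
    g={k:ray(n,((u+.5)/f-.5+ox,(v+.5)/f-.5+oy),.092 if k=="btn" else .074) for k,(u,v) in d.items()}
    c=(g["dot"]+g["s6"])/2; e=g["dot"]-g["s6"]; yaw=np.arctan2(-e[0],e[1])
    Rm=np.array([[np.cos(yaw),-np.sin(yaw)],[np.sin(yaw),np.cos(yaw)]])
    print(n,{k:v.round(4) for k,v in g.items()},"c",c.round(4),"yaw",np.degrees(yaw).round(2),"len",np.linalg.norm(e).round(4),"s3 rel",(Rm.T@(g["s3"]-c)).round(4),"btn pred",(c+Rm@[-.055,-.1]).round(4))
s=manip.observe();q=s["eef_rot"];print(R.from_quat([q[1],q[2],q[3],q[0]]).as_matrix().round(3))
E
```

```text
top {'dot': array([0.5528, 0.2806]), 's6': array([0.5385, 0.1542]), 's3': array([0.6085, 0.2103]), 'btn': array([0.4798, 0.1235]), 'noz': array([0.4757, 0.286 ])} c [0.5457 0.2174] yaw -6.46 len 0.1272 s3 rel [ 0.0632 -0.0001] btn pred [0.4798 0.1242]
scene {'dot': array([0.5521, 0.2839]), 's6': array([0.5376, 0.1585]), 's3': array([0.6077, 0.2138]), 'btn': array([0.4818, 0.1289])} c [0.5449 0.2212] yaw -6.6 len 0.1262 s3 rel [ 0.0633 -0.0001] btn pred [0.4788 0.1282]
[[-0.893  0.449 -0.001]
 [ 0.449  0.893 -0.001]
 [-0.    -0.001 -1.   ]]
```

Both views agree: the selector is at off, the dial axis is at about (0.545, 0.219), yaw -6.5°, and the button is at (0.480, 0.126). I'll plan the approach with shut fingers, pushing with the pads' sides and tool -x along the push direction.

```bash
cat >> h.py <<'E'
from scipy.spatial.transform import Rotation as R
C=np.array([.5453,.2193]); YAW=np.radians(-6.5); BTN=np.array([.480,.1262])
def goal(th,s,z,r=.040):
    "TCP pose for handle angle th (deg, clockwise), lag s behind handle's centre line"
    a=YAW-np.radians(th); t=np.array([np.cos(a),np.sin(a)]); h=np.array([-t[1],t[0]])
    M=np.array([[-t[0],h[0],0],[-t[1],h[1],0],[0,0,-1]])
    return np.r_[C+r*h-s*t,z],M
def cur():
    s=manip.observe();q=s["eef_rot"];return s["position"],R.from_quat([q[1],q[2],q[3],q[0]]).as_matrix()
def row(g,ref):
    d=ref[1].T@(g[0]-ref[0])*1e3; w=np.degrees(R.from_matrix(ref[1].T@g[1]).as_rotvec())
    return np.r_[d,w].round(1).tolist()
E
python3 - <<'E'
from h import *
c=cur()
for z in(.404,.33,.263): print(row(goal(0,.029,z),c))
E
```

```text
[-347.7, -156.4, 0.3, -0.1, -0.0, -20.2]
[-347.7, -156.3, 74.3, -0.1, -0.0, -20.2]
[-347.7, -156.2, 141.3, -0.1, -0.0, -20.2]
```

Call:
arm_command([
  [1,-38,-17,0,0,0,-5],
  [1,-76,-34,0,0,0,-10],
  [1,-114,-51,0,0,0,-15],
  [1,-152,-68,0,0,0,-20.2],
  [1,-190,-85,0,0,0,-20.2],
  [1,-228,-102,0,0,0,-20.2],
  [1,-266,-119,0,0,0,-20.2],
  [1,-304,-137,20,0,0,-20.2],
  [1,-330,-148,40,0,0,-20.2],
  [1,-348,-156,60,0,0,-20.2],
  [1,-348,-156,74,0,0,-20.2],
  [1,-348,-156,74,0,0,-20.2],
  [1,-348,-156,74,0,0,-20.2],
  [1,-348,-156,74,0,0,-20.2],
  [1,-348,-156,74,0,0,-20.2],
  [1,-348,-156,74,0,0,-20.2],
])

```text
t: 1.43
position: [0.5214, 0.2637, 0.3319]
eef_rot: [0.001, 0.056, 0.998, 0.001]
contact_force: [-0.1, -0.1, -0.0]
grip_width: -0.002
finger_force: 0.0
```

Run:
```python
from h import *
import cv2
c=cur();s=manip.observe();print(c[0].round(4),s["contact_force"].round(2),s["grip_width"],s["joints"].round(2)); print(row(goal(0,.029,.263),c))
im,d=manip.get_image("scene");cv2.imwrite("pics/s1.png",cv2.resize(im[90:270,250:430,::-1],None,fx=3.3,fy=3.3,interpolation=cv2.INTER_CUBIC))
```

```text
[0.5214 0.2637 0.3319] [-0.08 -0.09 -0.02] -0.0015047884085031425 [-0.6   0.44  0.05  1.77 -0.03  0.93  0.92]
[0.3, -1.5, 68.8, 0.1, 0.1, 0.1]
```

View pics/s1.png

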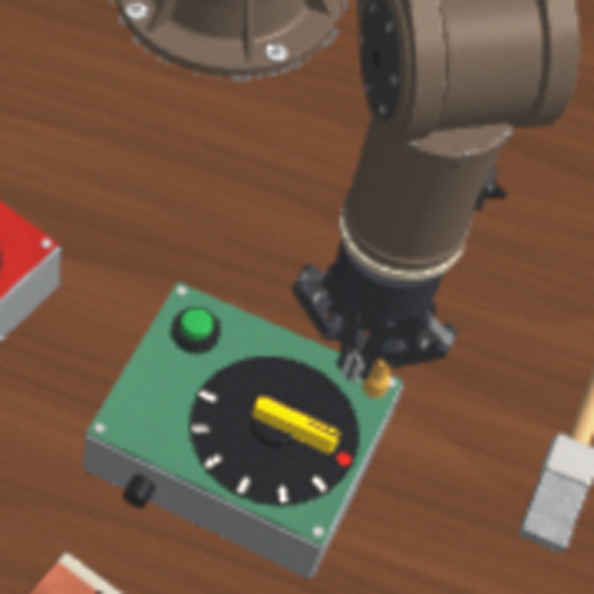

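The shut fingertips (near (352,365) in the crop) are behind the handle and clear of the nozzle. Now descending.

Call:
arm_command([
  [1,0,-1,20,0,0,0],
  [1,0,-1,40,0,0,0],
  [1,0,-1,55,0,0,0],
  [1,0,-1,63,0,0,0],
  [1,0,-1,69,0,0,0],
  [1,0,-1,69,0,0,0],
  [1,0,-1,69,0,0,0],
  [1,0,-1,69,0,0,0],
])

```text
t: 2.15
position: [0.5218, 0.262, 0.2627]
eef_rot: [0.001, 0.057, 0.998, 0.0]
contact_force: [0.3, 0.6, 0.7]
grip_width: -0.001
finger_force: 0.0
```

Run:
```python
from h import *
c=cur();s=manip.observe();print(c[0].round(4),s["contact_force"].round(2),s["t"])
for th,sg in [(0,.017)]+[(x,.017) for x in range(6,121,6)]: print(th,row(goal(th,sg,.263),c))
```

```text
[0.5218 0.262  0.2627] [0.29 0.6  0.65] 2.15
0 [-11.2, 0.2, -0.3, 0.1, 0.1, 0.0]
6 [-15.4, 1.8, -0.3, 0.1, 0.1, 6.0]
12 [-19.9, 2.9, -0.3, 0.1, 0.1, 12.0]
18 [-24.4, 3.5, -0.3, 0.1, 0.1, 18.0]
24 [-28.9, 3.7, -0.3, 0.1, 0.1, 24.0]
30 [-33.5, 3.4, -0.3, 0.1, 0.1, 30.0]
36 [-37.9, 2.6, -0.3, 0.1, 0.0, 36.0]
42 [-42.3, 1.3, -0.3, 0.1, 0.0, 42.0]
48 [-46.5, -0.4, -0.3, 0.1, 0.0, 48.0]
54 [-50.5, -2.5, -0.3, 0.1, 0.0, 54.0]
60 [-54.3, -5.0, -0.3, 0.1, 0.0, 60.0]
66 [-57.8, -8.0, -0.3, 0.1, 0.0, 66.0]
72 [-61.0, -11.2, -0.3, 0.1, 0.0, 72.0]
78 [-63.8, -14.8, -0.3, 0.1, 0.0, 78.0]
84 [-66.2, -18.7, -0.3, 0.1, 0.0, 84.0]
90 [-68.2, -22.8, -0.3, 0.1, 0.0, 90.0]
96 [-69.7, -27.0, -0.3, 0.1, 0.0, 96.0]
102 [-70.8, -31.5, -0.3, 0.1, -0.0, 102.0]
108 [-71.5, -36.0, -0.3, 0.1, -0.0, 108.0]
114 [-71.6, -40.5, -0.3, 0.1, -0.0, 114.0]
120 [-71.3, -45.0, -0.3, 0.1, -0.0, 120.0]
```

Call:
arm_command([
  [1,-4,0,0,0,0,0],
  [1,-8,0,0,0,0,0],
  [1,-11,0,0,0,0,0],
  [1,-13.3,1,0,0,0,3],
  [1,-15.4,1.8,0,0,0,6],
  [1,-17.7,2.4,0,0,0,9],
  [1,-19.9,2.9,0,0,0,12],
  [1,-22.2,3.2,0,0,0,15],
  [1,-24.4,3.5,0,0,0,18],
  [1,-25.9,3.6,0,0,0,20],
  [1,-25.9,3.6,0,0,0,20],
  [1,-25.9,3.6,0,0,0,20],
])

```text
t: 3.15
position: [0.5479, 0.2623, 0.2618]
eef_rot: [0.0, 0.229, 0.973, 0.0]
contact_force: [0.0, 0.5, -0.6]
grip_width: 0.001
finger_force: 0.0
```

Run:
```python
from h import *
import cv2
c=cur();s=manip.observe();print(c[0].round(4),s["contact_force"].round(2),s["t"])
for th in range(20,121,5): print(th,row(goal(th,.017,.263),c))
im,d=manip.get_image("scene");cv2.imwrite("pics/s2.png",cv2.resize(im[150:270,270:390,::-1],None,fx=5,fy=5,interpolation=cv2.INTER_CUBIC))
```

```text
[0.5479 0.2623 0.2618] [ 0.04  0.52 -0.63] 3.15
20 [0.1, 0.4, -1.2, 0.0, 0.0, 0.1]
25 [-3.4, 1.7, -1.2, 0.0, 0.0, 5.1]
30 [-7.1, 2.7, -1.2, 0.0, 0.0, 10.1]
35 [-10.8, 3.4, -1.2, 0.0, 0.0, 15.1]
40 [-14.6, 3.8, -1.2, 0.0, 0.0, 20.1]
45 [-18.4, 3.8, -1.2, 0.0, 0.0, 25.1]
50 [-22.1, 3.5, -1.2, 0.0, 0.0, 30.1]
55 [-25.9, 2.9, -1.2, 0.0, 0.0, 35.1]
60 [-29.6, 1.9, -1.2, 0.0, 0.0, 40.1]
65 [-33.1, 0.6, -1.2, 0.0, 0.0, 45.1]
70 [-36.6, -0.9, -1.2, 0.0, 0.0, 50.1]
75 [-39.9, -2.8, -1.2, 0.0, 0.0, 55.1]
80 [-43.0, -5.0, -1.2, 0.0, 0.0, 60.1]
85 [-45.9, -7.4, -1.2, 0.0, 0.0, 65.1]
90 [-48.6, -10.0, -1.2, 0.0, 0.0, 70.1]
95 [-51.1, -12.9, -1.2, 0.0, 0.0, 75.1]
100 [-53.3, -16.0, -1.2, 0.0, 0.0, 80.1]
105 [-55.2, -19.3, -1.2, 0.0, 0.0, 85.1]
110 [-56.8, -22.7, -1.2, 0.0, 0.0, 90.1]
115 [-58.2, -26.2, -1.2, 0.0, 0.0, 95.1]
120 [-59.2, -29.9, -1.2, 0.0, 0.0, 100.1]
```

View pics/s2.png

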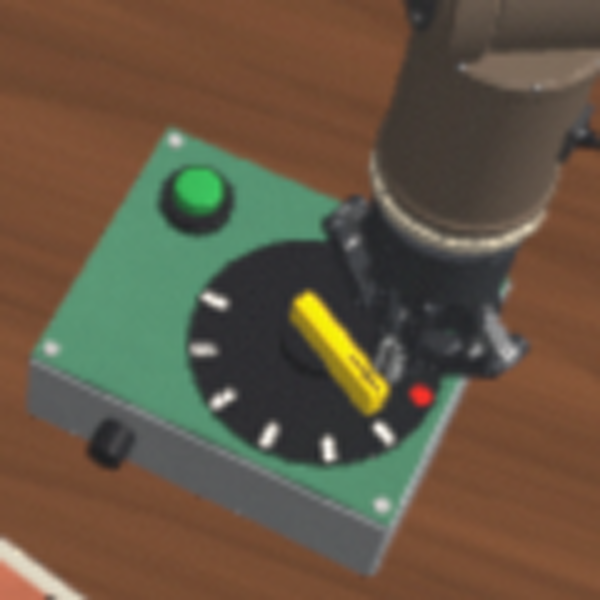

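The handle rests on stroke 1 (it points at the stroke near (385,432)) with the fingertip just behind it. I'll keep pushing round to stroke 3.

Call:
arm_command([
  [1,-3.4,1.7,0,0,0,5],
  [1,-7.1,2.7,0,0,0,10],
  [1,-9,3.1,0,0,0,12.5],
  [1,-10.8,3.4,0,0,0,15],
  [1,-12.7,3.6,0,0,0,17.5],
  [1,-14.6,3.8,0,0,0,20],
  [1,-16.5,3.8,0,0,0,22.5],
  [1,-18.4,3.8,0,0,0,25],
  [1,-20.2,3.7,0,0,0,27.5],
  [1,-22.1,3.5,0,0,0,30],
  [1,-25.9,2.9,0,0,0,35],
  [1,-29.6,1.9,0,0,0,40],
  [1,-31.4,1.2,0,0,0,42.5],
  [1,-33.1,0.6,0,0,0,45],
  [1,-34.8,-0.2,0,0,0,47.5],
  [1,-36.6,-0.9,0,0,0,50],
  [1,-38.2,-1.9,0,0,0,52.5],
  [1,-39.9,-2.8,0,0,0,55],
  [1,-43,-5,0,0,0,60],
  [1,-43,-5,0,0,0,60],
])

```text
t: 4.87
position: [0.5841, 0.2383, 0.2618]
eef_rot: [0.0, 0.686, 0.727, 0.0]
contact_force: [0.0, -0.2, -0.4]
grip_width: -0.003
finger_force: 0.0
```

Run:
```python
from h import *
import cv2
c=cur();s=manip.observe();print(c[0].round(4),s["contact_force"].round(2),s["t"],s["joints"].round(2))
for th in [80,85,90,93,96,99,102,105,108,110,112]: print(th,row(goal(th,.017,.263),c))
im,d=manip.get_image("scene");cv2.imwrite("pics/s3.png",cv2.resize(im[150:270,270:390,::-1],None,fx=5,fy=5,interpolation=cv2.INTER_CUBIC))
```

```text
[0.5841 0.2383 0.2618] [ 0.04 -0.16 -0.4 ] 4.8667 [-0.76  0.61  0.43  1.74 -0.32  0.86 -0.13]
80 [0.5, 0.1, -1.2, 0.0, 0.0, -0.2]
85 [-3.1, 1.5, -1.2, 0.0, 0.0, 4.8]
90 [-6.7, 2.5, -1.2, 0.0, 0.0, 9.8]
93 [-9.0, 2.9, -1.2, 0.0, 0.0, 12.8]
96 [-11.2, 3.3, -1.2, 0.0, 0.0, 15.8]
99 [-13.5, 3.5, -1.2, 0.0, 0.0, 18.8]
102 [-15.8, 3.6, -1.2, 0.0, 0.0, 21.8]
105 [-18.0, 3.6, -1.2, 0.0, 0.0, 24.8]
108 [-20.3, 3.5, -1.2, 0.0, 0.0, 27.8]
110 [-21.8, 3.3, -1.2, 0.0, 0.0, 29.8]
112 [-23.3, 3.1, -1.2, 0.0, 0.0, 31.8]
```

View pics/s3.png

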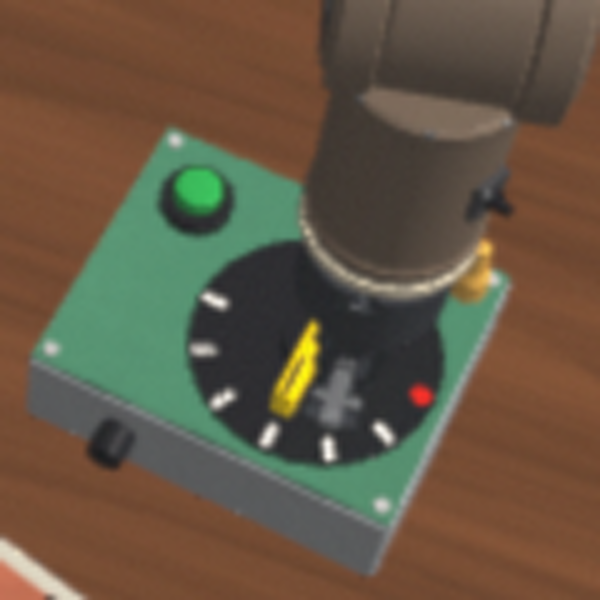

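It now sits on stroke 3 (near (270,435)) and the nozzle is undisturbed. One more click, then back off a little and retreat upward.

Call:
arm_command([
  [1,-3.1,1.5,0,0,0,5],
  [1,-6.7,2.5,0,0,0,10],
  [1,-9,2.9,0,0,0,13],
  [1,-11.2,3.3,0,0,0,16],
  [1,-13.5,3.5,0,0,0,19],
  [1,-15.8,3.6,0,0,0,22],
  [1,-18,3.6,0,0,0,25],
  [1,-20.3,3.5,0,0,0,28],
  [1,-21.8,3.3,0,0,0,30],
  [1,-21.8,3.3,0,0,0,30],
  [1,-21.8,3.3,0,0,0,30],
  [1,-15.8,3.6,0,0,0,22],
  [1,-9,2.9,0,0,0,22],
  [1,-9,2.9,0,0,0,22],
  [1,-9,2.9,-20,0,0,22],
  [1,-9,2.9,-40,0,0,22],
  [1,-9,2.9,-60,0,0,22],
  [1,-9,2.9,-60,0,0,22],
  [1,-9,2.9,-60,0,0,22],
])

```text
t: 6.5
position: [0.5876, 0.2301, 0.3228]
eef_rot: [0.0, 0.812, 0.584, 0.001]
contact_force: [-0.7, 0.6, -0.3]
grip_width: 0.002
finger_force: 0.0
```

Run:
```python
from h import *
import cv2
c=cur();s=manip.observe();print(c[0].round(4),s["contact_force"].round(2),s["t"])
g=(np.r_[BTN,.30],goal(60,0,.3)[1]); print(row(g,c))
im,d=manip.get_image("scene");cv2.imwrite("pics/s4.png",cv2.resize(im[150:270,270:390,::-1],None,fx=5,fy=5,interpolation=cv2.INTER_CUBIC))
```

```text
[0.5876 0.2301 0.3228] [-0.7   0.59 -0.35] 6.5
[-132.8, -68.9, 22.4, 0.1, -0.1, -42.1]
```

View pics/s4.png

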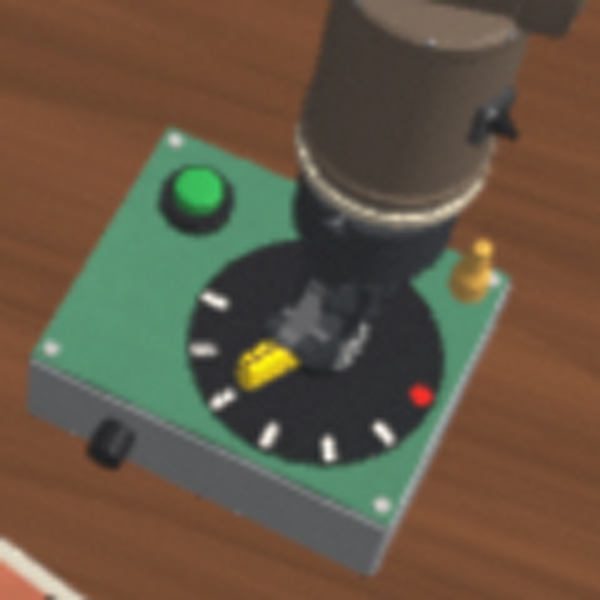

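The handle points at the stroke near (222,400), which is the fourth. Next I'll move above the button.

Call:
arm_command([
  [1,-26,-14,0,0,0,0],
  [1,-52,-28,0,0,0,0],
  [1,-78,-41,0,0,0,0],
  [1,-104,-55,0,0,0,0],
  [1,-122,-64,10,0,0,0],
  [1,-133,-69,22,0,0,0],
  [1,-133,-69,40,0,0,0],
  [1,-133,-69,48,0,0,0],
  [1,-133,-69,48,0,0,0],
  [1,-133,-69,48,0,0,0],
])

```text
t: 7.38
position: [0.4798, 0.1259, 0.2732]
eef_rot: [-0.0, 0.812, 0.584, -0.001]
contact_force: [0.2, 0.4, -0.3]
grip_width: 0.001
finger_force: 0.0
```

Run:
```python
from h import *
import cv2
c=cur();s=manip.observe();print(c[0].round(4),s["contact_force"].round(2),s["t"])
print(row((np.r_[BTN,.267],c[1]),c))
im,d=manip.get_image("scene");cv2.imwrite("pics/s5.png",cv2.resize(im[150:270,270:390,::-1],None,fx=5,fy=5,interpolation=cv2.INTER_CUBIC))
```

```text
[0.4798 0.1259 0.2732] [ 0.2   0.45 -0.34] 7.3833
[0.4, 0.1, 6.2, 0.0, 0.0, 0.0]
```

View pics/s5.png

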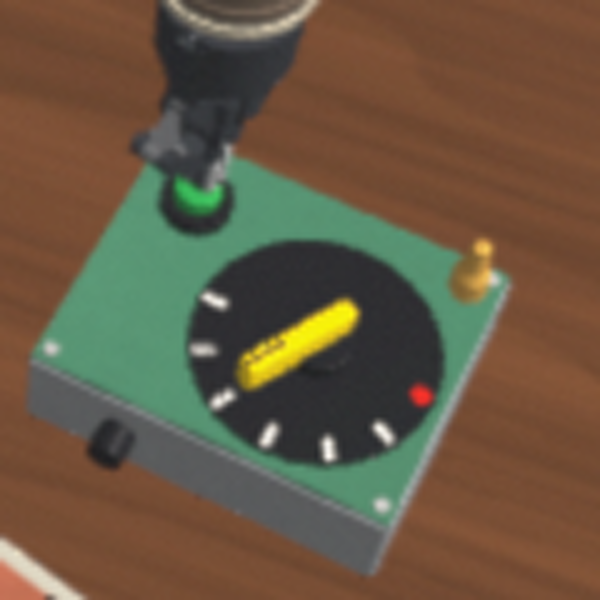

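The selector stays on stroke 4 and the fingertip is over the button at (205,190). I'll press in stages and read the force.

Call:
arm_command([
  [1,0,0,3,0,0,0],
  [1,0,0,6,0,0,0],
  [1,0,0,8,0,0,0],
  [1,0,0,9,0,0,0],
  [1,0,0,10,0,0,0],
  [1,0,0,11,0,0,0],
  [1,0,0,11,0,0,0],
  [1,0,0,11,0,0,0],
])

```text
t: 8.1
position: [0.4798, 0.1258, 0.2629]
eef_rot: [-0.0, 0.812, 0.584, 0.0]
contact_force: [-0.3, 1.2, 2.9]
grip_width: -0.0
finger_force: 1.4
```

Call:
arm_command([
  [1,0,0,1,0,0,0],
  [1,0,0,2,0,0,0],
  [1,0,0,3,0,0,0],
  [1,0,0,3.5,0,0,0],
  [1,0,0,4,0,0,0],
  [1,0,0,4,0,0,0],
  [1,0,0,4,0,0,0],
])

```text
t: 8.68
position: [0.4799, 0.1257, 0.2594]
eef_rot: [-0.0, 0.812, 0.584, 0.0]
contact_force: [-3.4, 1.5, 14.9]
grip_width: 0.002
finger_force: 7.3
```

At 14.9 N and about 6 mm of travel, the button is bottomed. Releasing and retreating.

Call:
arm_command([
  [1,0,0,-5,0,0,0],
  [1,0,0,-15,0,0,0],
  [1,0,0,-40,0,0,0],
  [1,0,0,-75,0,0,0],
  [1,40,20,-110,0,0,0],
  [1,80,40,-130,0,0,0],
  [1,80,40,-130,0,0,0],
  [1,80,40,-130,0,0,0],
  [1,80,40,-130,0,0,0],
  [1,80,40,-130,0,0,0],
])

```text
t: 9.52
position: [0.5423, 0.1878, 0.3881]
eef_rot: [0.0, 0.812, 0.584, -0.001]
contact_force: [-0.1, -1.1, 1.1]
grip_width: -0.003
finger_force: 0.0
```

Run:
```python
from h import *
import cv2
s=manip.observe();print(s["position"],s["contact_force"].round(2),s["t"])
im,d=manip.get_image("scene");cv2.imwrite("pics/s6.png",cv2.resize(im[110:290,250:400,::-1],None,fx=3.3,fy=3.3,interpolation=cv2.INTER_CUBIC))
```

```text
[0.54228627 0.18782083 0.38809453] [-0.12 -1.1   1.15] 9.5167
```

View pics/s6.png

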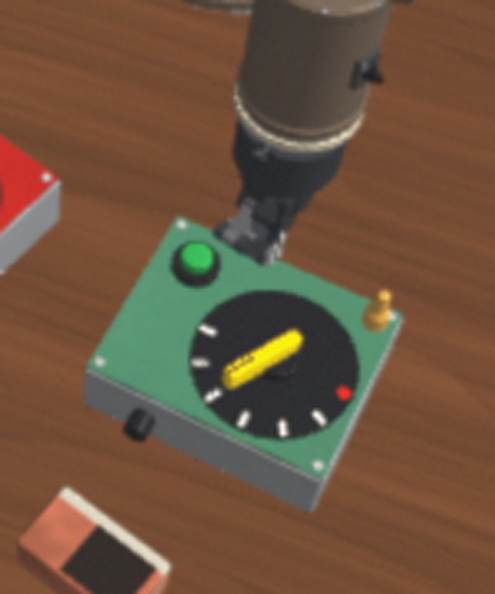

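The selector is on stroke 4 (212,395), the button is up (198,257), the nozzle is still in place, and the arm is clear. Handing in.

```bash
python3 -c "
from plant import manip
print(manip.hand_in())"
```

```text
the job is handed in; nothing more can be done
None
```

The green box's selector is on the fourth white stroke and its start button was pressed right down (about 15 N) and came up again; the job is handed in, no verdict was returned, the nozzle stands where it was, and the arm kept clear of the red box and the other loose things.

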